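# Eject a moulded soap bar and slide it onto the landing plate

### The job

Demould the amber soap bar: press the red ejector lever of its cavity all the way down so that the bar rises out of the mould, then slide it, without picking it up, across onto the blue landing plate until it lies flat and wholly on the plate. Finally push that empty ejector fully back down to the bottom of its cavity, which swings its lever up again, so the mould is ready for the next filling. Leave the white bar down in its cavity and do not disturb the jar or the bottle.

Things in the scene. Friction and masses are not known exactly. Their poses are not given: they have to be found in the camera images.
- mould: Fixed aluminium mould block, 210 (x) x 126 (y) x 70 mm high, origin at the centre of its underside on the table. Two open cavities, 64 (x) x 94 (y) mm, centred at x = -50 (near) and +50 mm (far), y = 0. The floor of each is a dark ejector plate, 62 x 92 mm, its top at z = 42 mm when down and 72 mm when fully up. Levers stick out on the -y side; the landing plate joins the +y side.
- landing (a point): Centre of the top of the blue landing plate, fixed to the mould: mould frame x = 0, y = 138, z = 68 mm. It spans x from -105 to 105 and y from 63 to 213 mm, has no rim, and beyond it is a drop to the table. The way from each cavity along +y onto it is free, with only a 2 mm step down.
- cavity_near (a point): Centre of the mouth of the near cavity, at the level of the block's top (z = 70 mm; mould frame x = -50 mm, y = 0).
- cavity_far (a point): Centre of the mouth of the far cavity, at the level of the block's top (z = 70 mm; mould frame x = +50 mm, y = 0).
- lever_near (a joint): Near cavity's ejector lever, rad: 0 = lever raised, ejector at the bottom; 0.5 = paddle fully down, ejector fully up (30 mm). Lever and ejector drive each other and stay where left. Needs about 5 to 7 N on the paddle, or 7 N down on the ejector plate. Pivot in the mould frame: x = -50, y = -70, z = 52 mm, axis along x; paddle 100 mm out.
- lever_far (a joint): Ejector lever of the far cavity, as lever_near; pivot at x = +50, y = -70, z = 52 mm.
- paddle_near (a point): Centre of the upper face of the near lever's red paddle (44 mm along x, 40 mm across, 8 mm thick), moving with it: in the mould frame y = -160, z = 96 mm when raised; y = -170, z = 48 mm when fully down.
- paddle_far (a point): The same for the far lever.
- bar_amber: Loose amber soap bar, 60 (x) x 90 (y) x 26 mm thick, 0.10 to 0.21 kg. Origin: centre of its underside. It starts lying in one of the two cavities on the lowered ejector, parallel to the mould, its top 2 mm below the block's top, with 2 mm of play all round.
- bar_white: Loose cream-white soap bar of the same size, in the other cavity; it stays there. Origin: centre of its underside.
- amber_jar: Bystander: amber glass jar with black cap, 64 mm across, 110 mm tall. Origin: centre of its underside.
- rollon: Bystander: slim pale green bottle with white cap, 44 mm across, 100 mm tall. Origin: centre of its underside.
There are look-alikes about, which are no part of the job. There is more than one size of the bar_amber; the one meant has the size given above.

How it is judged:
On the way, in this order (a step that is already met when the one before it is completed fails the run):
1. the amber bar has been raised by its ejector to the level of the mould's top, still over its cavity (z of bar_amber in the frame of mould above 0.068 m and y of bar_amber in the frame of mould between -0.02 and 0.02 m), for 0.1 s.
2. the amber bar lies flat and wholly on the landing plate (x of bar_amber in the frame of mould between -0.078 and 0.078 m and (y of bar_amber in the frame of mould between 0.105 and 0.171 m or (angle between the x axis of bar_amber and the y axis of mould, either way round below 0.3 rad and y of bar_amber in the frame of mould between 0.092 and 0.184 m)) and z of bar_amber in the frame of mould between 0.063 and 0.0715 m and angle between bar_amber's own z axis and vertical below 0.06 rad), for 0.2 s.
At the end, for the whole second after the job is handed in: The amber bar rests flat (within 0.06 rad) on the landing plate, centre at mould y 105 to 171 mm (92 to 184 if turned crosswise), x within 78 mm of the middle; both levers are raised (below 0.06 rad), so both ejectors are down; the white bar lies down in its cavity (all of step 2 and linear speed of bar_amber below 0.02 m/s and value of joint each of lever_near, lever_far below 0.06 rad and z of bar_white in the frame of mould below 0.05 m and y of bar_white in the frame of mould between -0.02 and 0.02 m); the robot touches nothing.
It fails at once if the amber bar is picked up: its underside more than 20 mm above the mould's top (z of bar_amber in the frame of mould above 0.09 m).
It fails at once if the white bar is raised out of its cavity (more than 12 mm) (z of bar_white in the frame of mould above 0.054 m).
It fails at once if the jar or the bottle is moved by more than 30 mm (distance of any of amber_jar, rollon from where it was at the start of the episode above 0.03 m).
It also fails if it takes over 51 s, if anything falls off the work surface, if the arm or the gripper's body presses on something with over 40 N, if the wrist force passes 120 N, or if a joint passes its speed limit or range.

### The arm

A 6-joint arm with a two-finger parallel gripper is mounted at the origin on the work surface. World frame = base frame: x ahead of the robot, y to its left, z up, the work surface at z = 0. Lengths are in m, angles in rad, forces in N, time in s.
With the tool pointing down it reaches from about 0.275 to 0.75 m from the base axis. Payload 10.2 kg.
Tool frame: the origin (TCP) lies at the very end of the fingers, on their centre line; the grasp point (between the pads) lies 19 mm behind it (ctrl.pinch_z is the distance from the TCP to the grasp point, in m); z points along the fingers, y is the line along which they close (so a half turn about z gives the same grasp; the last joint's range is limited). The gripper opens to 85 mm and grips with 20 to 120 N. Pads are 22 mm wide; open, the fingers measure 114 mm over their backs; the gripper's body (76 mm by 85 mm) begins 54 mm behind the grasp point. The pads swing forward as they close: fully open they stand 13 mm farther back than shut.
Start: joints at [-1.399, 0.313, 1.498, -0, 1.331, -0.223], TCP at [0.202, -0.485, 0.231] pointing down, gripper open.
Joint ranges: [-2.94, 2.94], [-0.97, 2.17], [0.19, 2.56], [-1.23, 4.37], [0.02, 3.11], [-2.88, 2.88]. Speed limits (rad/s): [2.39, 2.39, 3.01, 3.14, 3.14, 3.14].

### API

Orientations are given as a unit quaternion [w, x, y, z].
In Python, from cell import readout, optics, job, ctrl gives the robot as it stands.
- The arm moves only by the tool carry_out, never from a script. Its argument "targets" is a list of rows, each a list of 7 numbers: the shift along the tool's x, y, z as a fraction of full scale, then the turn, a rotation vector about the tool's x, y, z as a fraction of full scale, then the opening, from 0 (shut) to 1 (fully open). A call has 1 to 8 rows; each row is the pose to reach, as a shift and turn from the pose commanded when the call began, along the tool's axes at that moment, turning the shorter way round; what a row does not reach only later rows make up. Full scale, the value 1, is 500 mm for a shift and 180 degrees for a turn. A row lasts 1/12 s, in which the tool goes at most 41.7 mm and 7.16 degrees, less where a joint would pass 70% of its speed; a pose out of reach is approached as far as the arm can. A call with a number of a shift or a turn outside -1 to 1 is refused whole. A call with a gripper value outside its range is refused whole. The fingers move at their own pace and stop on an object; "grip_force" is the grip in N (left out, the last holds). Time passes only in rows, so rows that repeat a pose let the fingers close. It gives the time, the measured TCP pose, the force, the opening and the grip force at its end, in the units of the state.
- readout.read_state(): the state, without advancing time (a new reading comes with each control period).
- optics.grab_frame(name): name is "scene" or "top"; returns the picture (420x560x3 uint8, blue, green, red); there is no depth.
- optics.calibration(name): a dict with "fx", "fy", "cx", "cy" (pixels), "R" (3x3) and "t" (3): a world point X has camera coordinates R X + t. Camera axes: x right, y down, z forward; pixel columns grow to the right and rows downward; lengths in m; the calibration is good to about 2 mm. A picture is of the moment at which its call begins. calibration takes no time and is no camera call.
- job.hand_in(): hands the job in; it is judged then, once.
Trained networks look in the newest picture that a camera, given by its name, has taken for a name from the list of things; names that differ only in an ending like _2 or _b are one class to them, and where a whole thing is asked for, a point or a joint stands for the part that bears it (a point fixed in the world has none). Each returns a list of dicts, best first, with "conf" (0 to 1); they miss things now and then, are a little off and sometimes report something else, mostly with a low value. They report only what shows in the picture. A call takes as long as a camera call. They do not tell look-alikes from the thing itself.
- optics.regions_of(query, camera): "region" (420x560 bool, what is visible of it) and "extent" ([centre column, centre row, width, height] in pixels, round what is visible of it).
The state is a dict: "time_s": time; "qpos": joint angles; "qvel": joint speeds; "joint_efforts": joint torques, N m; "position": TCP position; "tool_rot": TCP orientation; "contact_force": force on the tool from outside, world axes, zero at the start; "moment": the same for the moment, N m; "finger_gap": finger opening in m; "finger_force": force on a finger pad.
Only numpy, scipy, OpenCV 4.12 (cv2) and the standard library are available. Lean on these libraries where they do the work, as an engineer would, in place of code of your own. Each camera call takes 0.05 s, during which the arm holds its last target. There are 200 camera calls.

## Working session

There is one attempt and no reset: what is moved stays moved. The work goes in short steps, Python scripts to look and compute and a tool call to move; the robot and the scene stay as the last step left them, time stands still between calls to the robot, and variables do not carry over. Pictures are saved under pics/ and viewed, at most 10 in all, crops included, and the job is handed in when it is done.

Besides the shell and the picture viewer there is one more tool, called after "Request:" as name(argument=value, ...), one argument or row to a line, values as JSON. carry_out: Moves the arm, as the interface text tells. Its arguments: {"type":"object","properties":{"targets":{"type":"array","items":{"type":"array","items":{"type":"number","minimum":-1,"maximum":1}}},"grip_force":{"type":"number"}},"required":["targets"]}

```bash
mkdir -p pics; ls; python3 - <<'E'
from cell import readout, optics, job, ctrl
import cv2,numpy as np
for c in("scene","top"):
    cv2.imwrite(f"pics/{c}0.png",optics.grab_frame(c))
    k=optics.calibration(c);print(c,{a:np.round(v,4).tolist() for a,v in k.items()})
    for q in("mould","landing","paddle_near","paddle_far","bar_amber","bar_white","amber_jar","rollon"):
        try:print(q,[(round(d["conf"],2),np.round(d["extent"]).tolist()) for d in optics.regions_of(q,c)][:4])
        except Exception as e:print(q,e)
s=readout.read_state();print(s["time_s"],s["position"],s["tool_rot"])
E
```

```text
pics
scene {'fx': 402.2408, 'fy': 402.2408, 'cx': 279.9957, 'cy': 214.5192, 'R': [[0.8345, 0.5508, -0.0162], [0.4366, -0.6789, -0.5903], [-0.3362, 0.4855, -0.807]], 't': [-0.4247, -0.1586, 1.3987]}
mould [(0.93, [308.0, 208.0, 135.0, 104.0])]
landing [(0.64, [306.0, 214.0, 131.0, 102.0])]
paddle_near [(0.58, [256.0, 230.0, 39.0, 19.0]), (0.18, [305.0, 211.0, 135.0, 100.0])]
paddle_far [(0.57, [283.0, 253.0, 36.0, 24.0])]
bar_amber [(0.94, [219.0, 226.0, 46.0, 33.0]), (0.84, [289.0, 205.0, 36.0, 26.0]), (0.77, [280.0, 159.0, 49.0, 35.0]), (0.18, [305.0, 211.0, 132.0, 103.0])]
bar_white [(0.55, [318.0, 224.0, 36.0, 27.0])]
amber_jar [(0.95, [365.0, 160.0, 22.0, 36.0])]
rollon [(0.95, [184.0, 348.0, 13.0, 27.0]), (0.52, [283.0, 252.0, 38.0, 23.0])]
top {'fx': 500.7144, 'fy': 500.7144, 'cx': 274.5596, 'cy': 210.3793, 'R': [[-0.0041, -1.0, 0.0015], [-0.9877, 0.0038, -0.1564], [0.1564, -0.0021, -0.9877]], 't': [-0.013, 0.5172, 1.4202]}
mould [(0.98, [243.0, 195.0, 152.0, 96.0])]
landing [(0.64, [240.0, 194.0, 148.0, 95.0]), (0.55, [287.0, 227.0, 37.0, 15.0])]
paddle_near [(0.68, [288.0, 226.0, 40.0, 16.0])]
paddle_far [(0.6, [295.0, 194.0, 44.0, 20.0]), (0.27, [288.0, 228.0, 45.0, 17.0])]
bar_amber [(0.91, [187.0, 273.0, 35.0, 46.0]), (0.84, [244.0, 214.0, 33.0, 29.0]), (0.7, [296.0, 267.0, 37.0, 35.0])]
bar_white [(0.9, [255.0, 184.0, 33.0, 23.0]), (0.25, [244.0, 217.0, 36.0, 27.0])]
amber_jar [(0.81, [141.0, 181.0, 29.0, 27.0])]
rollon []
0.9 [ 0.20192555 -0.48461229  0.23130576] [ 5.64034487e-06  9.80577685e-01  1.96131086e-01 -5.01907699e-06]
```

```bash
python3 - <<'E'
import cv2,numpy as np
a=cv2.imread("pics/top0.png")[120:320,120:390]; b=cv2.imread("pics/scene0.png")[120:370,160:400]
a=cv2.resize(a,None,fx=2.9,fy=2.9,interpolation=3); b=cv2.resize(b,None,fx=2.4,fy=2.4,interpolation=3)
cv2.imwrite("pics/a.png",a);cv2.imwrite("pics/b.png",b)
E
```

```text
(no output)
```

View pics/a.png

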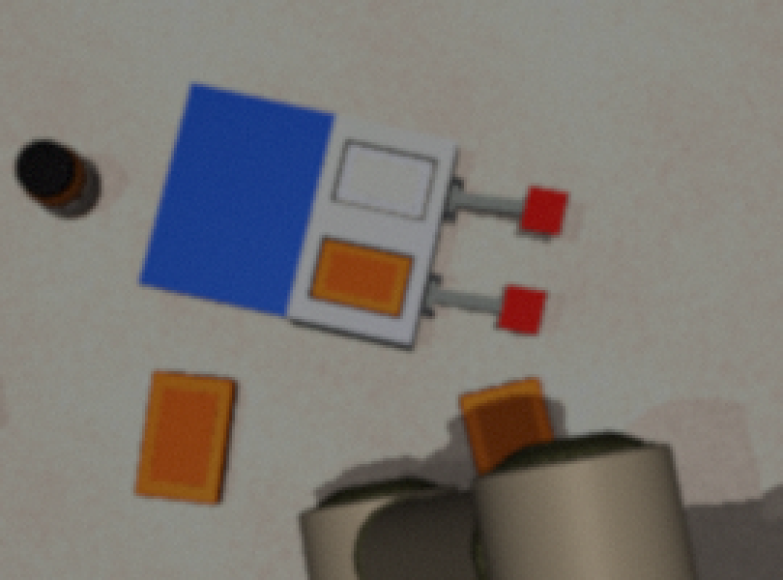

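View pics/b.png

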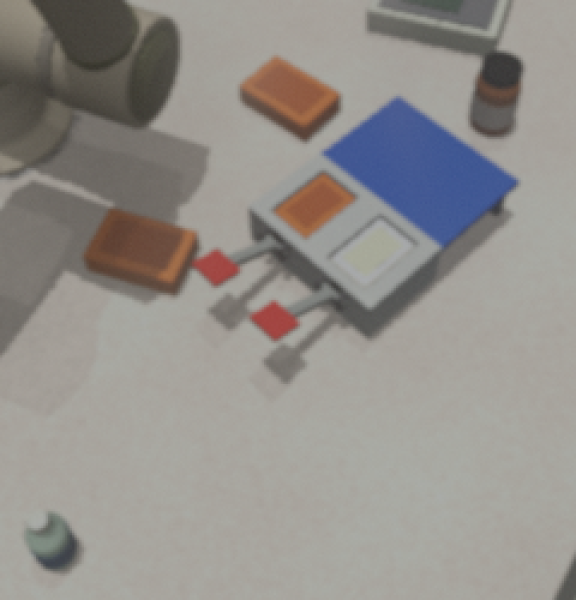

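The top view (crop at 2.9x, offset 120,120) shows the amber bar in the near cavity at about (244,214) and the white bar in the far one at (253,182). The blue plate is to the left at about (201,189), the jar at (138,180), and the red paddles at (308,193) and (300,227). The two amber bars on the table are decoys. Next I fit the mould pose from the blue and red regions in both views.

```bash
cat > h.py <<'E'
from cell import readout, optics, job, ctrl
import cv2,numpy as np
from scipy.optimize import least_squares
from scipy.spatial.transform import Rotation as Ro
def proj(P,c):
    k=optics.calibration(c);q=P@np.array(k["R"]).T+k["t"]
    return np.c_[k["fx"]*q[:,0]/q[:,2]+k["cx"],k["fy"]*q[:,1]/q[:,2]+k["cy"]]
def W(p,m):  # mould -> world
    p=np.atleast_2d(p);c,s=np.cos(m[2]),np.sin(m[2])
    return np.c_[m[0]+c*p[:,0]-s*p[:,1],m[1]+s*p[:,0]+c*p[:,1],p[:,2]]
def M(p,m):
    d=np.array(p)[:2]-m[:2];c,s=np.cos(m[2]),np.sin(m[2]);return np.array([c*d[0]+s*d[1],-s*d[0]+c*d[1],p[2]])
def blue(im):
    b,g,r=[im[...,i].astype(int) for i in range(3)];return ((b>r+50)&(b>g+30)).astype(np.uint8)
def red(im):
    b,g,r=[im[...,i].astype(int) for i in range(3)];return ((r>g+70)&(abs(g-b)<30)).astype(np.uint8)
def delta(target,yaw=None):
    """rows for carry_out: tool-frame shift of 500mm units to a world TCP target"""
    s=readout.read_state();q=s["tool_rot"];R=Ro.from_quat([q[1],q[2],q[3],q[0]])
    return R.inv().apply(np.array(target)-s["position"])/0.5
E
python3 - <<'E'
from h import *
C=np.array([[.105,.213,.068],[.105,.063,.068],[-.105,.063,.068],[-.105,.213,.068]])
P=np.array([[-.05,-.160,.096],[.05,-.160,.096]])
obs={}
m0=[.45,0,-.23]
for c,seed in(("top",[[192,84],[335,113],[288,318],[140,284]]),("scene",[[518,183],[440,246],[323,155],[398,97]])):
    im=cv2.imread(f"pics/{c}0.png")
    sc,off=(2.9,[120,120]) if c=="top" else (2.4,[160,120])
    mk=blue(im);n,l,st,ce=cv2.connectedComponentsWithStats(mk);i=1+np.argmax(st[1:,4])
    cnt=max(cv2.findContours((l==i).astype(np.uint8),0,1)[0],key=cv2.contourArea)
    hull=cv2.convexHull(cnt); quad=cv2.approxPolyN(hull,4).reshape(-1,2).astype(float)
    s=np.array(seed)/sc+off
    quad=np.array([quad[np.argmin(((quad-a)**2).sum(1))] for a in s]);print(c,st[i],np.round(quad-s,1).tolist())
    n,l,st,ce=cv2.connectedComponentsWithStats(red(im));r=[(ce[j].round(1).tolist(),int(st[j,4])) for j in range(1,n) if st[j,4]>30];print(r)
    obs[c]=(quad,np.array([a for a,b in r]))
def res(m,full=False):
    e=[]
    for c in obs:
        e.append(proj(W(C,m),c)-obs[c][0])
        p=proj(W(P,m),c)
        for a in p: e.append((a-obs[c][1][np.argmin(((obs[c][1]-a)**2).sum(1))])[None])
    return np.vstack(e).ravel()
c0=[]
r=least_squares(res,m0,loss="soft_l1");print(r.x,np.round(r.fun.reshape(-1,2),1).tolist())
m=r.x;np.save("m.npy",m)
print("paddle",W([-.05,-.16,.096],m),W([-.05,-.17,.048],m),"cav",W([-.05,0,.07],m),"plate",W([-.05,.138,.068],m), "pivot",W([-.05,-.07,.052],m))
s=readout.read_state();q=s["tool_rot"];print(Ro.from_quat([q[1],q[2],q[3],q[0]]).as_matrix().round(3),ctrl.pinch_z)
for n,u in(("amber_jar",.055),("rollon",0.05)):
    pass
E
```

```text
top [ 168  149   67   80 3671] [[-0.2, -1.0], [-0.5, 0.0], [-1.3, -0.7], [-1.3, -0.9]]
[([307.1, 192.3], 190), ([299.6, 226.4], 195)]
scene [ 295  161   80   61 2410] [[-0.8, -1.2], [1.7, -0.5], [-0.6, -0.6], [-0.8, -0.4]]
[([249.7, 230.9], 129), ([274.0, 253.1], 147)]
[ 0.54884917  0.06060139 -0.22692178] [[-0.6, -0.3], [0.4, -0.2], [0.2, -0.3], [0.2, 0.2], [-0.2, -0.4], [-0.2, -0.6], [0.8, 0.0], [-1.8, 1.1], [-1.6, -0.3], [-0.0, -0.6], [-0.2, -0.5], [-0.1, -0.5]]
paddle [[ 0.46413431 -0.08404781  0.096     ]] [[ 0.46188452 -0.09379145  0.048     ]] cav [[0.50013099 0.07185036 0.07      ]] plate [[0.53117813 0.20631253 0.068     ]] pivot [[0.48438244 0.00364491 0.052     ]]
[[ 0.923  0.385 -0.   ]
 [ 0.385 -0.923 -0.   ]
 [-0.     0.    -1.   ]] 0.0187
```

The fit is good to about 1 px. The amber bar is in the near cavity. I'll go above its paddle with the fingers shut and tool y along mould x.

Request:
carry_out(
  targets=[
    [0.52, -0.35, 0.05, 0, 0, -0.302, 0],
    [0.52, -0.35, 0.05, 0, 0, -0.302, 0],
    [0.52, -0.35, 0.05, 0, 0, -0.302, 0],
    [0.52, -0.35, 0.05, 0, 0, -0.302, 0],
    [0.52, -0.35, 0.05, 0, 0, -0.302, 0],
    [0.52, -0.35, 0.05, 0, 0, -0.302, 0],
    [0.52, -0.35, 0.05, 0, 0, -0.302, 0],
    [0.52, -0.35, 0.05, 0, 0, -0.302, 0],
  ],
)

```text
time_s: 1.57
position: [0.3758, -0.2198, 0.2062]
tool_rot: [-0.0, 0.78, 0.626, 0.0]
contact_force: [0.9, -1.3, 0.5]
finger_gap: -0.0002
finger_force: 0.0
```

```bash
cat >> h.py <<'E'
def show(*targets):
    m=np.load("m.npy");s=readout.read_state();q=s["tool_rot"];R=Ro.from_quat([q[1],q[2],q[3],q[0]])
    y=R.as_matrix()[:,1];print("t",round(s["time_s"],2),"mould",M(s["position"],m).round(4),"yaw err deg",np.degrees(np.arctan2(y[1],y[0])-m[2]).round(2),"tilt",R.as_matrix()[:,2].round(3),"F",np.round(s["contact_force"],1),"gap",round(float(s["finger_gap"]),4))
    for t in targets: print(t,"->",delta(W(t,m)[0]).round(4))
E
python3 -c "
from h import *
show([-.05,-.163,.12],[-.05,-.163,.10])"
```

```text
t 1.57 mould [-0.1055 -0.3122  0.2062] yaw err deg 0.47 tilt [ 0.     0.001 -1.   ] F [ 0.9 -1.3  0.5] gap -0.0002
[-0.05, -0.163, 0.12] -> [0.2973 0.1133 0.1726]
[-0.05, -0.163, 0.1] -> [0.2973 0.1133 0.2126]
```

Request:
carry_out(
  targets=[
    [0.3, 0.113, 0.1, 0, 0, 0, 0],
    [0.3, 0.113, 0.1, 0, 0, 0, 0],
    [0.3, 0.113, 0.1, 0, 0, 0, 0],
    [0.3, 0.113, 0.1, 0, 0, 0, 0],
    [0.3, 0.113, 0.175, 0, 0, 0, 0],
    [0.3, 0.113, 0.175, 0, 0, 0, 0],
    [0.3, 0.113, 0.175, 0, 0, 0, 0],
    [0.3, 0.113, 0.175, 0, 0, 0, 0],
  ],
)

```text
time_s: 2.23
position: [0.4637, -0.0907, 0.1202]
tool_rot: [0.001, 0.783, 0.622, 0.0]
contact_force: [-0.5, 0.3, 0.6]
finger_gap: -0.0002
finger_force: 0.0
```

```bash
python3 -c "
from h import *
show([-.05,-.163,.10],[-.05,-.168,.046])"
```

```text
t 2.23 mould [-0.0489 -0.1666  0.1202] yaw err deg -0.09 tilt [ 0.001 -0.001 -1.   ] F [-0.5  0.3  0.6] gap -0.0002
[-0.05, -0.163, 0.1] -> [ 0.0072 -0.0023  0.0405]
[-0.05, -0.168, 0.046] -> [-0.0027 -0.0024  0.1485]
```

Request:
carry_out(
  targets=[
    [0.004, -0.002, 0.04, 0, 0, 0, 0],
    [0.004, -0.002, 0.055, 0, 0, 0, 0],
    [0.002, -0.002, 0.07, 0, 0, 0, 0],
    [0.0, -0.002, 0.085, 0, 0, 0, 0],
    [0.0, -0.002, 0.1, 0, 0, 0, 0],
    [0.0, -0.002, 0.115, 0, 0, 0, 0],
    [0.0, -0.002, 0.13, 0, 0, 0, 0],
    [0.0, -0.002, 0.14, 0, 0, 0, 0],
  ],
)

```text
time_s: 2.9
position: [0.4635, -0.092, 0.0504]
tool_rot: [0.002, 0.783, 0.622, 0.0]
contact_force: [-1.7, -7.8, 5.9]
finger_gap: -0.0004
finger_force: 4.0
```

Request:
carry_out(
  targets=[
    [0, 0, 0.006, 0, 0, 0, 0],
    [0, 0, 0.01, 0, 0, 0, 0],
    [0, 0, 0.01, 0, 0, 0, 0],
    [0, 0, 0.01, 0, 0, 0, 0],
  ],
)

```text
time_s: 3.23
position: [0.464, -0.0922, 0.049]
tool_rot: [0.003, 0.783, 0.622, 0.0]
contact_force: [-15.5, -2.8, 47.9]
finger_gap: 0.0001
finger_force: 24.2
```

```bash
python3 -c "
from h import *
show([-.05,-.168,.046])"
```

```text
t 3.23 mould [-0.0483 -0.1679  0.049 ] yaw err deg -0.04 tilt [ 0.005 -0.004 -1.   ] F [-15.5  -2.8  47.9] gap 0.0001
[-0.05, -0.168, 0.046] -> [-0.0001 -0.0034  0.006 ]
```

The stop is reached at 48 N. I lift off, set the partial opening and check.

Request:
carry_out(
  targets=[
    [0, 0, -0.08, 0, 0, 0, 0.3],
    [0, 0, -0.16, 0, 0, 0, 0.3],
    [0.08, 0, -0.17, 0, 0, 0, 0.3],
    [0.15, 0, -0.17, 0, 0, 0, 0.3],
    [0.15, 0, -0.17, 0, 0, 0, 0.3],
    [0.15, 0, -0.17, 0, 0, 0, 0.3],
  ],
)

```text
time_s: 3.73
position: [0.4797, -0.016, 0.13]
tool_rot: [0.001, 0.782, 0.623, 0.0]
contact_force: [-0.4, -0.8, 0.5]
finger_gap: 0.0255
finger_force: 0.0
```

```bash
python3 -c "
from h import *
show([-.05,-.08,.077])
a=optics.grab_frame('scene');cv2.imwrite('pics/c.png',cv2.resize(a[140:300,210:390],None,fx=3.6,fy=3.6,interpolation=3))"
```

```text
t 3.73 mould [-0.0502 -0.0902  0.13  ] yaw err deg 0.07 tilt [ 0.001 -0.    -1.   ] F [-0.4 -0.8  0.5] gap 0.0255
[-0.05, -0.08, 0.077] -> [0.0204 0.0002 0.1061]
```

View pics/c.png

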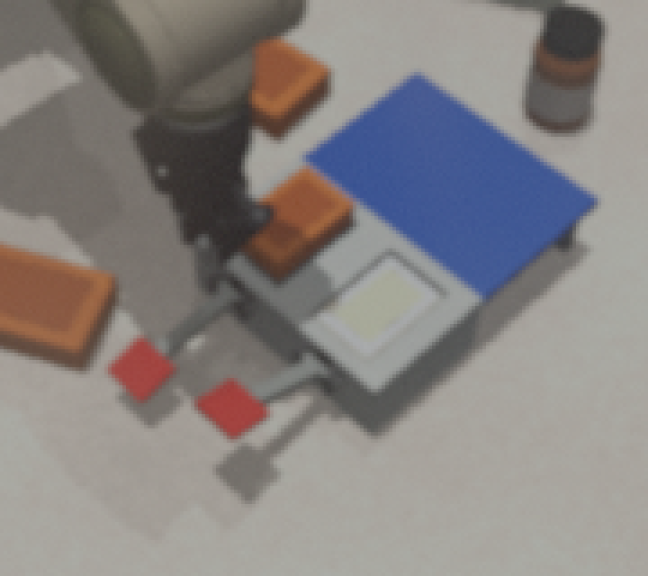

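The picture shows the amber bar raised above the mould top at about (300,215) in the crop, with the near paddle down at (140,370) and the white bar still in its cavity. Next I lower the fingers behind the bar and push.

Request:
carry_out(
  targets=[
    [0.01, 0, 0.06, 0, 0, 0, 0.3],
    [0.01, 0, 0.106, 0, 0, 0, 0.3],
    [0.01, 0, 0.106, 0, 0, 0, 0.3],
    [0.01, 0, 0.106, 0, 0, 0, 0.3],
  ],
)

```text
time_s: 4.12
position: [0.4802, -0.0126, 0.0759]
tool_rot: [-0.001, 0.783, 0.622, -0.001]
contact_force: [0.2, -0.3, 1.2]
finger_gap: 0.0258
finger_force: 0.0
```

Request:
carry_out(
  targets=[
    [0.02, 0, 0, 0, 0, 0, 0.3],
    [0.04, 0, 0, 0, 0, 0, 0.3],
    [0.06, 0, 0, 0, 0, 0, 0.3],
    [0.08, 0, 0, 0, 0, 0, 0.3],
    [0.1, 0, 0, 0, 0, 0, 0.3],
    [0.12, 0, 0, 0, 0, 0, 0.3],
  ],
)

```text
time_s: 4.62
position: [0.4944, 0.0481, 0.0762]
tool_rot: [0.0, 0.783, 0.623, 0.0]
contact_force: [-0.4, -1.8, 1.4]
finger_gap: 0.0258
finger_force: 0.9
```

```bash
python3 -c "
from h import *
show([-.05,.08,.077])
a=optics.grab_frame('scene');cv2.imwrite('pics/d.png',cv2.resize(a[140:300,210:390],None,fx=3.6,fy=3.6,interpolation=3))"
```

```text
t 4.62 mould [-0.0503 -0.0244  0.0762] yaw err deg 0.02 tilt [ 0.001 -0.    -1.   ] F [-0.4 -1.8  1.4] gap 0.0258
[-0.05, 0.08, 0.077] -> [ 0.2088  0.0006 -0.0017]
```

View pics/d.png

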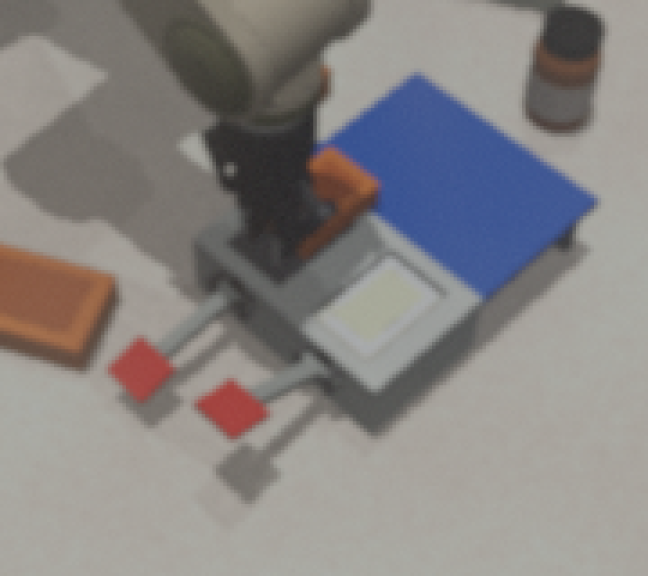

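The bar slides straight, with its front edge entering the plate at about (350,160). I keep pushing.

Request:
carry_out(
  targets=[
    [0.02, 0, 0, 0, 0, 0, 0.3],
    [0.04, 0, 0, 0, 0, 0, 0.3],
    [0.06, 0, 0, 0, 0, 0, 0.3],
    [0.08, 0, 0, 0, 0, 0, 0.3],
    [0.1, 0, 0, 0, 0, 0, 0.3],
    [0.12, 0, 0, 0, 0, 0, 0.3],
    [0.14, 0, 0, 0, 0, 0, 0.3],
    [0.155, 0, 0, 0, 0, 0, 0.3],
  ],
)

```text
time_s: 5.33
position: [0.5116, 0.1237, 0.0757]
tool_rot: [-0.0, 0.783, 0.623, -0.0]
contact_force: [-0.2, -0.5, -0.4]
finger_gap: 0.0259
finger_force: 0.4
```

Request:
carry_out(
  targets=[
    [0.012, 0, 0, 0, 0, 0, 0.3],
    [0.024, 0, 0, 0, 0, 0, 0.3],
    [0.036, 0, 0, 0, 0, 0, 0.3],
    [0.044, 0, 0, 0, 0, 0, 0.3],
    [0.048, 0, 0, 0, 0, 0, 0.3],
    [0.048, 0, 0, 0, 0, 0, 0.3],
    [0.048, 0, 0, 0, 0, 0, 0.3],
    [0.048, 0, 0, 0, 0, 0, 0.3],
  ],
)

```text
time_s: 6.0
position: [0.5169, 0.1457, 0.0758]
tool_rot: [-0.0, 0.783, 0.622, 0.0]
contact_force: [0.3, 0.7, -0.5]
finger_gap: 0.0257
finger_force: 0.0
```

Request:
carry_out(
  targets=[
    [-0.03, 0, 0, 0, 0, 0, 0.3],
    [-0.06, 0, 0, 0, 0, 0, 0.3],
    [-0.12, 0, -0.06, 0, 0, 0, 0],
    [-0.16, 0, -0.06, 0, 0, 0, 0],
    [-0.16, 0, -0.06, 0, 0, 0, 0],
    [-0.16, 0, -0.06, 0, 0, 0, 0],
  ],
)

```text
time_s: 6.5
position: [0.4989, 0.0673, 0.106]
tool_rot: [0.0, 0.783, 0.622, 0.0]
contact_force: [-0.0, -0.8, 0.1]
finger_gap: -0.0003
finger_force: 0.0
```

```bash
python3 -c "
from h import *
show([-.05,0,.075],[-.05,0,.042])
a=optics.grab_frame('scene');b=optics.grab_frame('top')
cv2.imwrite('pics/e.png',np.vstack([cv2.resize(a[140:300,210:390],(450,400),interpolation=3)[60:300],cv2.resize(b[120:280,120:360],(450,300),interpolation=3)]))
m=np.load('m.npy')
print(proj(W([[-.05,.138,.094],[-.08,.093,.094],[-.02,.183,.094]],m),'top').round(1))
print([(round(d['conf'],2),np.round(d['extent'],1).tolist()) for d in optics.regions_of('bar_amber','top')])"
```

```text
t 6.5 mould [-0.0502 -0.0048  0.106 ] yaw err deg -0.14 tilt [ 0.  0. -1.] F [-0.  -0.8  0.1] gap -0.0003
[-0.05, 0, 0.075] -> [0.0095 0.0003 0.062 ]
[-0.05, 0, 0.042] -> [0.0095 0.0003 0.128 ]
[[196.  202.8]
 [208.9 216.6]
 [183.1 189.2]]
[(0.92, [297.1, 273.3, 41.7, 55.0]), (0.87, [186.9, 271.9, 35.9, 45.3]), (0.79, [194.7, 202.2, 23.5, 27.8])]
```

View pics/e.png

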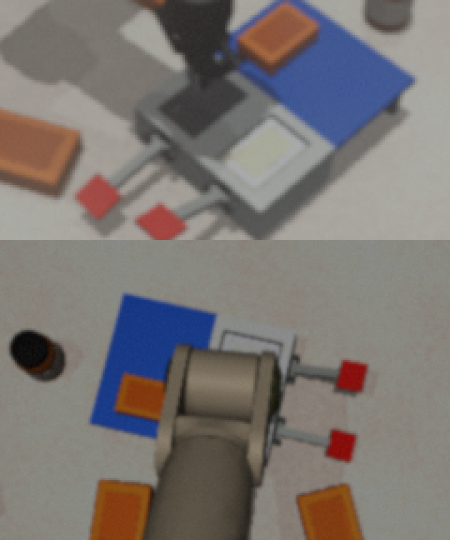

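The amber bar lies on the plate at top-view pixel (195,202), where I predicted (196,203), and it clears the plate edges. Now I push the empty ejector down.

Request:
carry_out(
  targets=[
    [0.01, 0, 0.04, 0, 0, 0, 0],
    [0.01, 0, 0.06, 0, 0, 0, 0],
    [0.01, 0, 0.074, 0, 0, 0, 0],
    [0.01, 0, 0.088, 0, 0, 0, 0],
    [0.01, 0, 0.102, 0, 0, 0, 0],
    [0.01, 0, 0.116, 0, 0, 0, 0],
    [0.01, 0, 0.126, 0, 0, 0, 0],
    [0.01, 0, 0.13, 0, 0, 0, 0],
  ],
)

```text
time_s: 7.32
position: [0.4995, 0.0737, 0.0417]
tool_rot: [-0.001, 0.782, 0.623, -0.0]
contact_force: [-14.0, 3.7, 40.5]
finger_gap: 0.0002
finger_force: 20.6
```

Request:
carry_out(
  targets=[
    [0, 0, 0.004, 0, 0, 0, 0],
    [0, 0, 0.008, 0, 0, 0, 0],
    [0, 0, 0.008, 0, 0, 0, 0],
    [0, 0, 0.008, 0, 0, 0, 0],
  ],
)

```text
time_s: 7.65
position: [0.4998, 0.0737, 0.0416]
tool_rot: [-0.0, 0.782, 0.623, -0.0]
contact_force: [-26.4, 3.4, 64.5]
finger_gap: -0.0
finger_force: 32.5
```

The ejector is at its bottom stop (z = 0.0416). I retreat up and then away.

Request:
carry_out(
  targets=[
    [0, 0, -0.03, 0, 0, 0, 0],
    [0, 0, -0.1, 0, 0, 0, 0],
    [0, 0, -0.18, 0, 0, 0, 0],
    [0, 0, -0.26, 0, 0, 0, 0],
    [0, 0, -0.34, 0, 0, 0, 0],
    [-0.08, 0, -0.38, 0, 0, 0, 0],
    [-0.16, 0, -0.38, 0, 0, 0, 0],
    [-0.24, 0, -0.38, 0, 0, 0, 0],
  ],
)

```text
time_s: 8.32
position: [0.4728, -0.0449, 0.228]
tool_rot: [0.001, 0.782, 0.623, 0.001]
contact_force: [0.6, 0.1, -0.5]
finger_gap: 0.0001
finger_force: 0.0
```

Request:
carry_out(
  targets=[
    [-0.08, 0, 0, 0, 0, 0, 0],
    [-0.16, 0, 0, 0, 0, 0, 0],
    [-0.24, 0, 0, 0, 0, 0, 0],
    [-0.32, 0, 0, 0, 0, 0, 0],
    [-0.4, 0, 0, 0, 0, 0, 0],
    [-0.4, 0, 0, 0, 0, 0, 0],
    [-0.4, 0, 0, 0, 0, 0, 0],
  ],
)

```text
time_s: 8.9
position: [0.4274, -0.2402, 0.2262]
tool_rot: [-0.001, 0.784, 0.621, -0.0]
contact_force: [-0.6, 1.0, -0.0]
finger_gap: -0.0002
finger_force: 0.0
```

```bash
python3 -c "
from h import *
show()
a=optics.grab_frame('scene');b=optics.grab_frame('top');m=np.load('m.npy')
for c,i in(('top',b),('scene',a)):
    n,l,st,ce=cv2.connectedComponentsWithStats(red(i));print(c,[ce[j].round(1).tolist() for j in range(1,n) if st[j,4]>30])
    print(' raised',proj(W([[-.05,-.16,.096],[.05,-.16,.096]],m),c).round(1).tolist(),'down',proj(W([[-.05,-.17,.048]],m),c).round(1).tolist())
cv2.imwrite('pics/f.png',np.vstack([cv2.resize(a[140:300,210:390],(450,400),interpolation=3)[60:300],cv2.resize(b[120:280,120:360],(450,300),interpolation=3)]))"
```

```text
t 8.9 mould [-0.0507 -0.3204  0.2262] yaw err deg -0.18 tilt [-0.001  0.001 -1.   ] F [-0.6  1.  -0. ] gap -0.0002
top [[307.1, 192.3], [299.6, 226.4]]
 raised [[299.4, 226.0], [306.9, 191.7]] down [[301.9, 228.8]]
scene [[249.8, 230.9], [274.0, 253.0]]
 raised [[249.5, 230.4], [273.9, 252.6]] down [[248.2, 241.7]]
```

View pics/f.png

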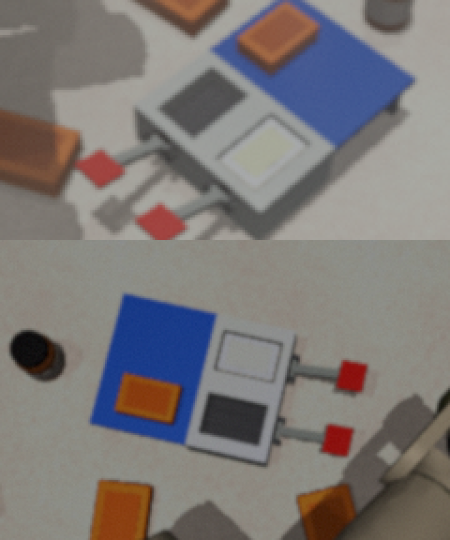

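The picture shows both paddles back at their starting pixels, (300,226) and (307,192) in the top view. The near cavity is empty and its ejector is down. The amber bar is flat in the middle of the plate along y, the white bar is in place, and the arm is clear.

```bash
python3 -c "
from h import *
print(job.hand_in())"
```

```text
the job is handed in; nothing more can be done
None
```

The amber bar is out of its mould and flat on the landing plate, its ejector is back down with both levers raised, and the job is handed in; the hand-in call returned no verdict.

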